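# Ratchet the studio vise closed on the ceramic town hall

## Task

Clamp the ceramic town hall in the blue vise on the walnut turntable: swing the orange-handled ratchet wrench back and forth (clockwise tightens, the return swing slips freely) until the town hall is held against the rear jaw and the red sprung sleeve behind the cork pad has gone more than half way, but not fully, into the moving jaw. Then let go of the wrench. Do not knock the town hall over or crush it, and leave the glass wreath, the train car and the dome where they stand.

Things in the scene. Friction and masses are not known exactly. Their poses are not given: they have to be found in the camera images.
- turntable: Round walnut lazy-susan, 450 mm across, 35 mm high, braked (does not turn or slide). Origin at the centre of its underside on the granite; its x axis runs along the blue vise from wrench to rear jaw, z up. The vise bed is 275 x 70 mm, its top 50 mm above the granite. Wreath, dome and train car stand on the wood beside the vise, clear of the wrench's sweep.
- spindle (a point): Point on the vertical axis of the vise's spindle, at the height of the middle of the wrench handle (110 mm above the granite). Lies at x = -55 mm, y = 0 of the turntable's frame. The wrench turns about this vertical axis.
- wrench_grip (a point): Middle of the grip of the ratchet wrench, 125 mm from the spindle axis and 110 mm above the granite. The wrench is captive on the spindle: steel head 72 mm across, steel shank, level orange grip 78 mm long, 26 mm wide, 18 mm high, its end 160 mm from the axis; 65 mm free under the grip, nothing above. This point's x axis points to the spindle.
- wrench (a joint): Swing of the wrench, rad: 0 when the grip points along the turntable's -x axis, growing clockwise seen from above, hard stops at -0.55 and +0.55. Clockwise drives the nut (5 to 9 N at the grip); anticlockwise the ratchet slips with under 2 N. It stays where it is left. 20 teeth: up to 0.32 rad of each clockwise swing passes before it bites.
- nut (a joint): Turn of the brass nut on top of the wrench head (white line on it), rad, growing clockwise seen from above; starts at 0 to 0.8. Each radian moves the moving jaw 14 mm towards the rear jaw. It stays where it is left and the wrench cannot turn it back: an overtightened vise cannot be slackened.
- sleeve (a joint): How far the red sprung sleeve has been pushed into the moving jaw, m: 0 when free (24 mm of red shows between the jaw and the cork pad), 0.024 when bottomed. Spring of 600 N/m.
- jaw_face (a point): Centre of the face of the moving blue jaw (22 x 66 x 36 mm), from which the red sleeve (32 mm wide, 20 mm high) stands out towards the town hall, 70 mm above the granite.
- pad_face (a point): Centre of the face of the cork pad (56 mm wide, 30 mm high, 8 mm thick) on the sleeve's end; it stands 32 mm in front of the jaw face when free. It meets the town hall's plinth.
- jaw: The moving jaw with the red sleeve and cork pad. Origin on the vise bed, below the centre of its face.
- rear_jaw: The fixed rear jaw of the vise, a blue block 22 x 70 x 40 mm. Origin on the vise bed, below the centre of its face; that face is 140 mm from the turntable's centre along its x.
- town_hall: White ceramic town hall with blue roof and clock tower, 162 mm high, on a wooden plinth 64 (between the jaws) x 76 x 30 mm, 280 to 560 g. Origin at the centre of its underside. Loose, standing on the vise bed between the jaws, 1 to 8 mm from the rear jaw and 9 to 28 mm from the cork pad.
- wreath: Green glass wreath lying flat, 92 mm across, 20 mm high. Origin at its underside's centre. Loose.
- dome: Clear acrylic dome on a wooden foot, 92 mm across, 108 mm high. Origin at its underside's centre. Loose.
- train_car: Silver metal train car, 104 x 46 x 50 mm. Origin at its underside's centre, x along its length. Loose.

How it is judged:
By the outcome, as a careful person would: the job done as asked, in the order asked, and still so for the second after the job is handed in, with the robot touching nothing.
It also fails if it takes over 58 s, if anything falls off the work surface, if the arm or the gripper's body presses on something with over 40 N, if the wrist force passes 120 N, or if a joint passes its speed limit or range.

## Robot

A 6-joint arm with a two-finger parallel gripper is mounted at the origin on the work surface. World frame = base frame: x ahead of the robot, y to its left, z up, the work surface at z = 0. Lengths are in mm, angles in rad, forces in N, time in s.
With the tool pointing down it reaches from about 275 to 750 mm from the base axis. Payload 10.2 kg.
Tool frame: the origin (TCP) lies between the finger pads; the fingertips stand 17 mm ahead of it and the grasp point (between the pads) lies 2 mm behind it (tips_ahead is the distance from the TCP to the fingertips, in mm); z points along the fingers, y is the line along which they close (so a half turn about z gives the same grasp; the last joint's range is limited). The gripper opens to 85 mm and grips with 20 to 120 N. Pads are 22 mm wide; open, the fingers measure 114 mm over their backs; the gripper's body (76 mm by 85 mm) begins 54 mm behind the grasp point. The pads swing forward as they close: fully open they stand 13 mm farther back than shut.
Start: joints at [1.058, 0.313, 1.498, -0, 1.331, -0.223], TCP at [150.037, 503.11, 248.294] pointing down, gripper open.
Joint ranges: [-2.94, 2.94], [-0.97, 2.17], [0.19, 2.56], [-1.23, 4.37], [0.02, 3.11], [-2.88, 2.88]. Speed limits (rad/s): [2.39, 2.39, 3.01, 3.14, 3.14, 3.14].

## Interface

Orientations are given as a unit quaternion [w, x, y, z].
In Python, from rig import sense, capture, finish_job, boxes_of, tips_ahead gives the robot as it stands.
- The arm moves only by the tool drive_tool, never from a script. Its argument "commands" is text: rows parted by semicolons, each of 7 numbers parted by spaces: the shift along the world's x, y, z in units of 0.1 m (1.0 is 0.1 m), then the turn, a rotation vector about the world's x, y, z in units of pi/4 rad (1.0 is pi/4 rad), then the opening in per cent of the stroke, from 0 (shut) to 100 (fully open). A call has 1 to 20 rows; each row shifts and turns the commanded pose from where the row before left it; what a row does not reach is not made up. A row lasts 1/12 s, in which the tool goes at most 41.7 mm and 7.16 degrees, less where a joint would pass 70% of its speed; a pose out of reach is approached as far as the arm can. A call with a number of a shift or a turn outside -1 to 1 is refused whole. A call with a gripper value outside its range is refused whole. The fingers move at their own pace and stop on an object; "force" is the grip in N (left out, the last holds). Time passes only in rows, so rows that do not move let the fingers close. It gives the time, the measured TCP pose, the force, the opening and the grip force at its end, in the units of the state.
- sense(): the state, without advancing time (a new reading comes with each control period).
- capture(name): name is "scene" or "top" or "wrist"; returns a dict with "pixels" (480x640x3 uint8, blue, green, red), "fov_y" (degrees; the focal length in pixels is half the picture's height over the tangent of half this angle, whatever the lens; pixels are square), "cx", "cy" (the principal point, pixels), "position" and "attitude" of the camera in the world; the wrist camera has in their place "tool_from_camera" (4x4, takes a point from camera to tool coordinates, whose origin is the TCP and whose axes are the flange's). Camera axes: x right, y down, z forward; pixel columns grow to the right and rows downward; lengths in mm; the calibration is good to about 2 mm. A picture is of the moment at which its call begins: read the wrist's pose just before it. There is no depth.
- finish_job(): hands the job in; it is judged then, once.
Trained networks look in a picture, given as the dict that the camera call returned (one of the last four; its "shot" number tells which), for a name from the list of things; names that differ only in an ending like _2 or _b are one class to them, and where a whole thing is asked for, a point or a joint stands for the part that bears it (a point fixed in the world has none). Each returns a list of dicts, best first, with "confidence" (0 to 1); they miss things now and then, are a little off and sometimes report something else, mostly with a low value. They report only what shows in the picture. A call takes as long as a camera call.
- boxes_of(picture, name): "position" ([column, row] in pixels, amid what is visible of it).
The state is a dict: "time_s": time; "joints": joint angles; "dq": joint speeds; "tau": joint torques, N m; "eef_pos": TCP position; "ee_rot": TCP orientation; "force": force on the tool from outside, world axes, zero at the start; "wrist_torque": the same for the moment, N m; "grip_width": opening from 0.0 (shut) to 1.0 (fully open); "grip_force": force on a finger pad.
Only numpy, scipy, OpenCV 4.12 (cv2) and the standard library are available. Lean on these libraries where they do the work, as an engineer would, in place of code of your own. Each camera call takes 0.05 s, during which the arm holds its last target. There are 200 camera calls.

## Working session

There is one attempt and no reset: what is moved stays moved. The work goes in short steps, Python scripts to look and compute and a tool call to move; the robot and the scene stay as the last step left them, time stands still between calls to the robot, and variables do not carry over. Pictures are saved under pics/ and viewed, at most 10 in all, crops included, and the job is handed in when it is done.

Besides the shell and the picture viewer there is one more tool, called after "Request:" as name(argument=value, ...), one argument or row to a line, values as JSON. drive_tool: Moves the arm, as the interface text tells. Shifts and turns lie within -1 to 1; 1 stands for 0.1 m of shift or pi/4 rad of turn. Its arguments: {"type":"object","properties":{"commands":{"type":"string"},"force":{"type":"number"}},"required":["commands"]}

```bash
mkdir -p pics
cat > h.py <<'E'
import numpy as np, cv2
from scipy.spatial.transform import Rotation as R
from rig import sense, capture, finish_job, boxes_of, tips_ahead
def cam(p,s=None):
    f=240/np.tan(np.radians(p['fov_y'])/2)
    if 'position' in p:
        q=np.array(p['attitude'],float)
        M=q if q.shape==(3,3) else R.from_quat(q[[1,2,3,0]]).as_matrix()
        return f,M,np.array(p['position'],float)
    T=np.array(p['tool_from_camera']);q=np.array(s['ee_rot'])
    W=R.from_quat(q[[1,2,3,0]]).as_matrix()
    return f,W@T[:3,:3],W@T[:3,3]+np.array(s['eef_pos'])
def ray(p,uv,z,s=None):
    f,M,o=cam(p,s);d=M@[(uv[0]-p['cx'])/f,(uv[1]-p['cy'])/f,1]
    return o+d*(z-o[2])/d[2]
def proj(p,X,s=None):
    f,M,o=cam(p,s);c=M.T@(np.array(X)-o);return [p['cx']+f*c[0]/c[2],p['cy']+f*c[1]/c[2]]
E
python3 - <<'E'
from h import *
s=sense();print(s)
Z=dict(turntable=35,wrench_grip=119,nut=120,jaw=86,rear_jaw=90,town_hall=130,pad_face=80,sleeve=80,wreath=55,dome=90,train_car=60)
for n in ['top','scene']:
    p=capture(n);cv2.imwrite(f'pics/{n}0.png',p['pixels']);print(n,p['position'],p['attitude'],p['fov_y'])
    for k,z in Z.items():
        b=boxes_of(p,k)[:2]
        print(k,[(np.round(x['position']),round(x['confidence'],2),np.round(ray(p,x['position'],z))) for x in b])
E
```

```text
{'time_s': 0.0, 'joints': array([ 1.05758584e+00,  3.13432379e-01,  1.49842575e+00, -8.17747216e-06,
        1.33102494e+00, -2.23417141e-01]), 'dq': array([ 0.00149002, -0.00079734, -0.00128323, -0.00103636, -0.00040223,
        0.00044334]), 'tau': array([-2.91311892e-05, -4.12274730e+01, -2.59734625e+01, -2.09704740e-04,
        4.23860532e-03, -5.42828182e-07]), 'eef_pos': array([149.92304635, 502.8894376 , 247.74835142]), 'ee_rot': array([-2.28599123e-04,  1.44389192e-01,  9.89520765e-01, -6.03371082e-04]), 'force': array([-1.10348451, -0.28669213, -0.02718631]), 'wrist_torque': array([-0.00098819, -0.04670553,  0.00032302]), 'grip_force': 0.0, 'grip_width': 1.0022641978781284}
top [539.1427009   35.46745728 727.64480237] [-0.04115071  0.70888643 -0.70361009  0.02682334] 55.45028315352313
turntable [(array([342., 247.]), 0.83, array([605.,  17.,  35.]))]
wrench_grip [(array([398., 259.]), 0.86, array([581., -56., 119.]))]
nut [(array([378., 243.]), 0.69, array([603., -28., 120.]))]
jaw [(array([319., 244.]), 0.69, array([604.,  51.,  86.]))]
rear_jaw [(array([229., 238.]), 0.76,
[... 826 characters left out ...]
 119.]))]
nut [(array([296., 185.]), 0.7, array([594., -37., 120.]))]
jaw [(array([338., 248.]), 0.93, array([620.,  61.,  86.]))]
rear_jaw []
town_hall [(array([384., 266.]), 0.94, array([632., 139., 130.]))]
pad_face [(array([346., 258.]), 0.55, array([621.,  75.,  80.]))]
sleeve [(array([345., 257.]), 0.64, array([621.,  73.,  80.]))]
wreath [(array([243., 313.]), 0.82, array([758.,  23.,  55.])), (array([337., 249.]), 0.25, array([602.,  44.,  55.]))]
dome [(array([376., 174.]), 0.61, array([477.,  14.,  90.])), (array([281., 189.]), 0.37, array([594., -70.,  90.]))]
train_car [(array([445., 230.]), 0.94, array([478., 140.,  60.])), (array([298., 187.]), 0.54, array([552., -77.,  60.]))]
```

View pics/top0.png

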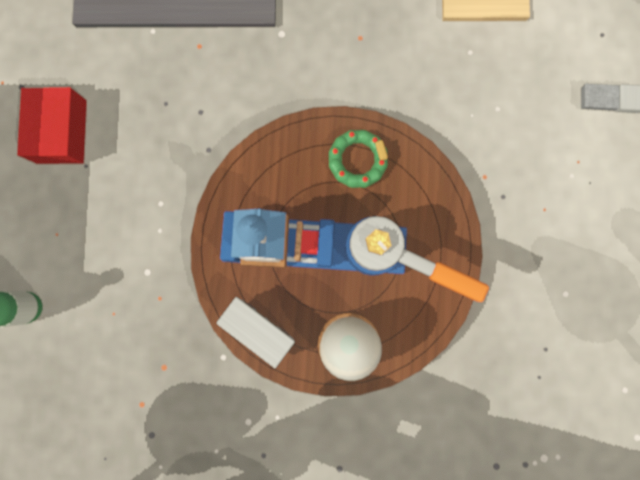

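View pics/scene0.png

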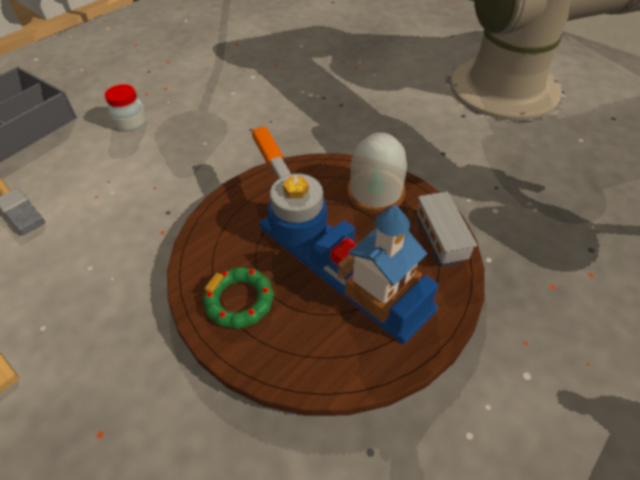

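The top view shows the vise running along world +y, with the rear jaw at (229,238), nut at (378,243) and orange grip at (459,282). The wrench is already swung clockwise. The scene view agrees, and it shows the red sleeve at (342,250).

```bash
cat >> h.py <<'E'
def orange(p):
    h=cv2.cvtColor(p['pixels'],cv2.COLOR_BGR2HSV)
    m=cv2.inRange(h,(8,180,170),(18,255,255));m=cv2.morphologyEx(m,cv2.MORPH_OPEN,np.ones((3,3)))
    n,l,st,c=cv2.connectedComponentsWithStats(m);i=1+np.argmax(st[1:,4])
    return np.argwhere(l==i)[:,::-1].astype(np.float32)
def pca(P):
    c=P.mean(0);w,v=np.linalg.eigh(np.cov((P-c).T));return c,v[:,1],2*np.sqrt(3*w)
E
python3 - <<'E'
from h import *
p=capture('top');h=cv2.cvtColor(p['pixels'],cv2.COLOR_BGR2HSV)
m=cv2.inRange(h,(0,90,40),(14,200,150));m=cv2.morphologyEx(m,cv2.MORPH_OPEN,np.ones((5,5)))
n,l,st,c=cv2.connectedComponentsWithStats(m);i=1+np.argmax(st[1:,4]);print(st[i])
P=np.argwhere(l==i)[:,::-1].astype(np.float32);H=cv2.convexHull(P)[:,0]
W=np.array([ray(p,u,35)[:2] for u in H],np.float32);C=cv2.minEnclosingCircle(W);print('table',C)
P=orange(p);W=np.array([ray(p,u,117)[:2] for u in P]);c,d,s=pca(W);print('grip top',c,d,s,np.degrees(np.arctan2(d[1],d[0])))
# steel head circle
g=cv2.inRange(h,(0,0,120),(180,60,255));x=g[205:285,335:420];
k=cv2.HoughCircles(cv2.GaussianBlur(p['pixels'][200:290,330:425,2],(5,5),1),cv2.HOUGH_GRADIENT,1,50,param1=80,param2=12,minRadius=20,maxRadius=36)
print(k); 
for q in k[0]: print([ray(p,(q[0]+330,q[1]+200),z).round(1) for z in (110,125)])
# blue bed
b=cv2.inRange(h,(100,120,60),(125,255,220));P=np.argwhere(b>0)[:,::-1];P=P[(P[:,0]>215)&(P[:,0]<410)&(P[:,1]>200)&(P[:,1]<280)]
print('blue rect',cv2.minAreaRect(P.astype(np.float32)))
q=capture('scene');P=orange(q);W=np.array([ray(q,u,115)[:2] for u in P]);c,d,s=pca(W);print('scene grip',c,d,s)
cv2.imwrite('pics/crop.png',cv2.resize(p['pixels'][190:310,210:410],None,fx=4,fy=4,interpolation=cv2.INTER_CUBIC))
E
```

```text
[  191   107   291   288 45384]
table ((605.770263671875, 27.711233139038086), 222.2252655029297)
grip top [ 565.6633467  -126.43305778] [0.39269181 0.91967013] [ 7.40099653 45.81694118] 66.8779041379738
[[[47.5 43.5 27.5]]]
[array([602.7, -29. , 110. ]), array([601.2, -27.4, 125. ])]
blue rect ((313.63525390625, 243.51226806640625), (182.79168701171875, 48.7082405090332), 5.19442892074585)
scene grip [ 552.20048751 -136.85326219] [0.42551604 0.90495088] [20.86338489 74.61454842]
```

View pics/crop.png

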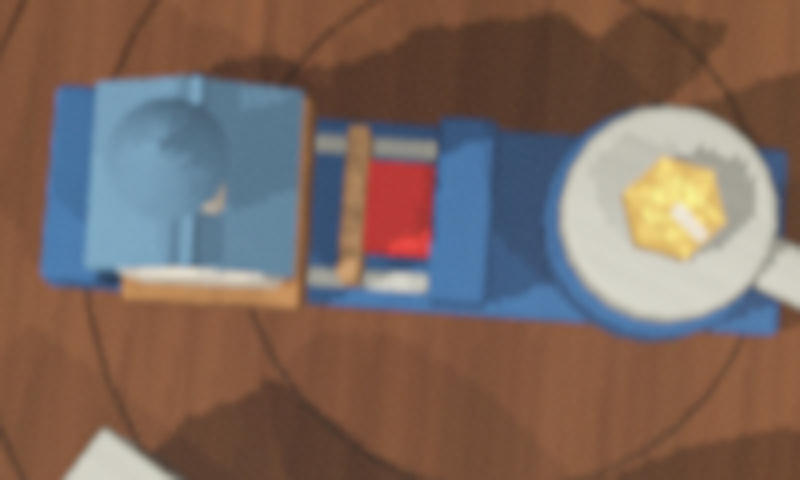

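The crop shows the free sleeve with red from column 366 to 435 (about 24 mm), the pad at 352 and the plinth edge at about 305. That leaves a gap of roughly 11–15 mm. The orange mask was incomplete, so I'll take the grip position from the pixels.

Run:
```python
from h import *
p=capture('top');h=cv2.cvtColor(p['pixels'],cv2.COLOR_BGR2HSV)
m=cv2.inRange(h,(6,130,120),(22,255,255));m[:, :420]=0;m[:240]=0;m[310:]=0;m[:,500:]=0
P=np.argwhere(m>0)[:,::-1].astype(np.float32);print(len(P),cv2.minAreaRect(P))
c,d,s=pca(np.array([ray(p,u,117)[:2] for u in P]));print(c,d,s)
S=np.array([602,-28.]);v=c-S;print('r',np.hypot(*v),'ang',np.degrees(np.arctan2(v[1],v[0])))
for a,b in [((325,220),(405,227)),((288,265),(404,273))]:
  A=ray(p,a,50);B=ray(p,b,50);print('bed edge',A,B,np.degrees(np.arctan2(*(A-B)[[1,0]])))
print(tips_ahead)
```

```text
2955 ((451.0426025390625, 277.5556945800781), (67.76870727539062, 69.04341888427734), 79.15969848632812)
[ 552.21747726 -126.85955874] [-0.58758511  0.80916237] [72.98885041 75.43643913]
r 110.68654807197002 ang -116.72836849459867
bed edge [643.81682122  43.12148741  50.        ] [633.90784835 -76.29003719  50.        ] 85.25636630819562
bed edge [575.90993312  97.64594026  50.        ] [565.34364911 -74.1812236   50.        ] 86.48110295019184
17.0
```

Request:
drive_tool(
  commands="0.134 -0.215 0 0 0 -0.072 60;0.134 -0.215 0 0 0 -0.072 60;0.134 -0.215 0 0 0 -0.072 60;0.134 -0.215 0 0 0 -0.072 60;0.134 -0.215 0 0 0 -0.072 60;0.134 -0.215 0 0 0 -0.072 60;0.134 -0.215 0 0 0 -0.072 60;0.134 -0.215 0 0 0 -0.072 60;0.134 -0.215 0 0 0 -0.072 60;0.134 -0.215 0 0 0 -0.072 60;0.134 -0.215 0 0 0 -0.072 60;0.134 -0.215 0 0 0 -0.072 60;0.134 -0.215 0 0 0 -0.072 60;0.134 -0.215 0 0 0 -0.072 60;0.134 -0.215 0 0 0 -0.072 60",
)

```text
time_s: 2.6
eef_pos: [351.5, 179.5, 248.5]
ee_rot: [0.0, 0.54, 0.842, 0.0]
force: [0.2, 1.0, 0.7]
grip_width: 0.603
grip_force: 0.0
```

Request:
drive_tool(
  commands="0.134 -0.215 0 0 0 -0.072 60;0.134 -0.215 0 0 0 -0.072 60;0.134 -0.215 0 0 0 -0.072 60;0.134 -0.215 0 0 0 -0.072 60;0.134 -0.215 0 0 0 -0.072 60;0.134 -0.215 0 0 0 -0.072 60;0.134 -0.215 0 0 0 -0.072 60;0.134 -0.215 0 0 0 -0.072 60;0.134 -0.215 0 0 0 -0.072 60;0.134 -0.215 0 0 0 -0.072 60;0.134 -0.215 0 0 0 -0.072 60;0.134 -0.215 0 0 0 -0.072 60;0.134 -0.215 0 0 0 -0.072 60;0.134 -0.215 0 0 0 -0.072 60;0.134 -0.215 0 0 0 -0.072 60;0 0 0 0 0 0 60;0 0 0 0 0 0 60",
)

```text
time_s: 4.02
eef_pos: [552.1, -142.6, 247.8]
ee_rot: [-0.0, 0.838, 0.546, -0.0]
force: [-0.1, -0.3, -0.4]
grip_width: 0.601
grip_force: 0.0
```

Run:
```python
from h import *
s=sense();p=capture('wrist');print(s['eef_pos'],s['ee_rot'],s['joints'],s['force'])
q=np.array(s['ee_rot']);M=R.from_quat(q[[1,2,3,0]]).as_matrix();print('tool y ang',np.degrees(np.arctan2(M[1,1],M[0,1])))
im=p['pixels'].copy()
cv2.circle(im,tuple(int(x) for x in proj(p,[552,-141.5,119],s)),5,(255,0,255),2)
for b in boxes_of(p,'wrench_grip')[:2]: print(b['position'],b['confidence'],ray(p,b['position'],117,s))
P=orange(p);c,d,l=pca(np.array([ray(p,u,118,s)[:2] for u in P]));print(c,d,l,np.degrees(np.arctan2(d[1],d[0])))
cv2.imwrite('pics/w1.png',im)
```

```text
[ 552.09562292 -142.56651315  247.75478108] [-3.90906729e-04  8.37970011e-01  5.45716111e-01 -1.87026977e-04] [-4.58143122e-01  4.13990794e-01  1.35647710e+00  7.87179018e-05
  1.37198800e+00 -4.18494079e-02] [-0.06537368 -0.31311908 -0.37397049]
tool y ang -23.852762740875633
[316.5, 83.9] 0.77 [590.60445417 -51.05231415 117.        ]
[ 553.17147251 -134.88320829] [0.41337438 0.91056116] [24.00661993 73.66971937] 65.58301519499315
```

View pics/w1.png

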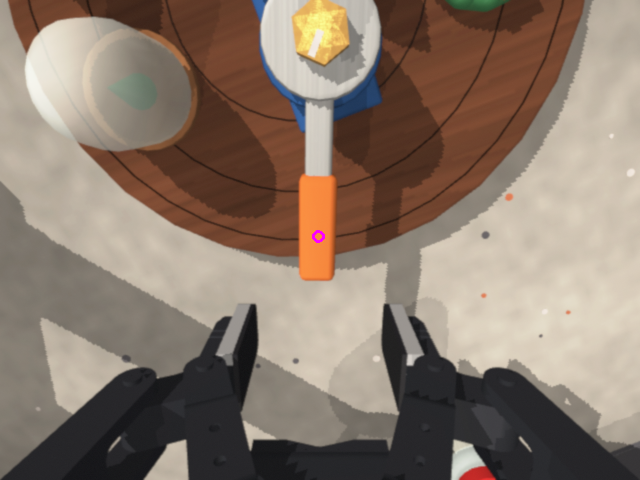

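The wrist view shows the tool aligned with the grip (318,236). The grip centre is at about (553,-135), which puts the spindle near (603,-26) and θ near 0.36. Next I lower over the grip, narrow the fingers to a loose straddle and do the return swing.

Request:
drive_tool(
  commands="0.006 0.054 -0.2 0 0 0 60;0 0 -0.25 0 0 0 60;0 0 -0.25 0 0 0 60;0 0 -0.25 0 0 0 60;0 0 -0.25 0 0 0 60;0 0 -0.22 0 0 0 60;0 0 0 0 0 0 60;0 0 0 0 0 0 42;0 0 0 0 0 0 42;0 0 0 0 0 0 42;0 0 0 0 0 0 42;0 0 0 0 0 0 42",
  force=20,
)

```text
time_s: 5.12
eef_pos: [553.0, -136.6, 107.3]
ee_rot: [0.001, 0.838, 0.546, 0.0]
force: [0.9, 0.3, -0.4]
grip_width: 0.42
grip_force: 0.0
```

Request:
drive_tool(
  commands="0.046 -0.018 0 0 0 0.047 42;0.046 -0.018 0 0 0 0.047 42;0.082 -0.024 0 0 0 0.089 42;0.082 -0.024 0 0 0 0.089 42;0.084 -0.011 0 0 0 0.089 42;0.084 -0.011 0 0 0 0.089 42;0.086 0 0 0 0 0.089 42;0.086 0 0 0 0 0.089 42;0.085 0.012 0 0 0 0.089 42;0.085 0.012 0 0 0 0.089 42;0.082 0.024 0 0 0 0.089 42;0.082 0.024 0 0 0 0.089 42;0.078 0.036 0 0 0 0.089 42;0.078 0.036 0 0 0 0.089 42;0 0 0 0 0 0 42;0 0 0 0 0 0 42",
)

```text
time_s: 6.45
eef_pos: [661.2, -132.6, 106.4]
ee_rot: [0.0, 0.512, 0.859, -0.0]
force: [-0.4, -0.1, 0.5]
grip_width: 0.42
grip_force: 0.0
```

Request:
drive_tool(
  commands="-0.078 -0.036 0 0 0 -0.089 42;-0.078 -0.036 0 0 0 -0.089 42;-0.082 -0.024 0 0 0 -0.089 42;-0.082 -0.024 0 0 0 -0.089 42;-0.085 -0.012 0 0 0 -0.089 42;-0.085 -0.012 0 0 0 -0.089 42;-0.086 0 0 0 0 -0.089 42;-0.086 0 0 0 0 -0.089 42",
)

```text
time_s: 7.12
eef_pos: [594.8, -147.2, 106.4]
ee_rot: [0.001, 0.731, 0.683, 0.001]
force: [5.1, 2.0, -3.5]
grip_width: 0.419
grip_force: 2.6
```

Run:
```python
from h import *
s=sense();print(s['eef_pos'],s['force'],s['grip_width'],s['grip_force'])
p=capture('top');q=capture('scene');w=capture('wrist')
a=cv2.resize(p['pixels'][180:330,200:500],None,fx=2.0,fy=2.0);b=cv2.resize(q['pixels'][140:340,220:470],None,fx=1.2,fy=1.2)
im=np.zeros((600,800,3),np.uint8);im[:300,:600]=a;im[300:540,:300]=b;im[300:600,400:800]=cv2.resize(w['pixels'],(400,300));cv2.imwrite('pics/a1.png',im)
```

```text
[ 594.79604191 -147.17911569  106.42558112] [ 5.06486566  1.95983701 -3.47944797] 0.4187564162068292 2.569146975874901
```

View pics/a1.png

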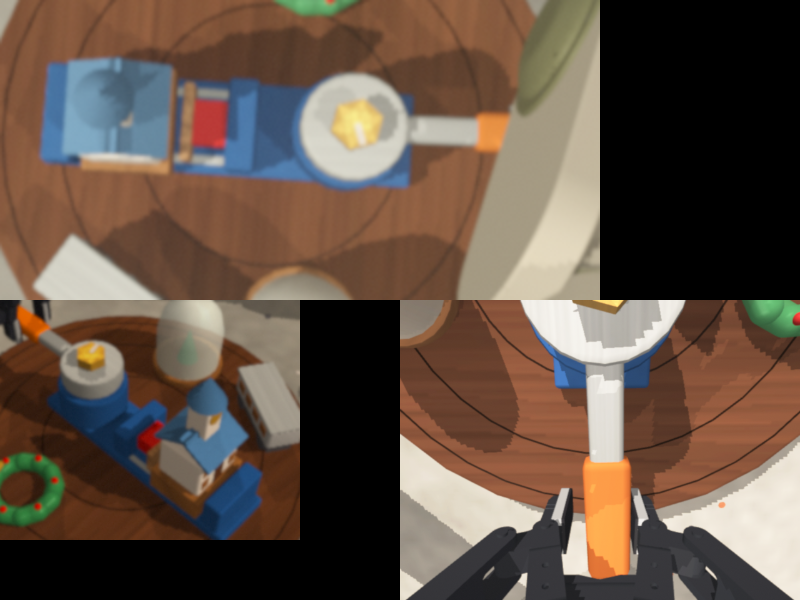

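The straddle works: the grip sits between the fingers, the arm doesn't hide the jaws in the top view, and the jaw has advanced. I'll finish this swing and then measure the red width.

Request:
drive_tool(
  commands="-0.084 0.011 0 0 0 -0.089 42;-0.084 0.011 0 0 0 -0.089 42;-0.082 0.024 0 0 0 -0.089 42;-0.082 0.024 0 0 0 -0.089 42;-0.078 0.034 0 0 0 -0.089 42;-0.078 0.034 0 0 0 -0.089 42;-0.072 0.045 0 0 0 -0.089 42;-0.072 0.045 0 0 0 -0.089 42;0 0 0 0 0 0 42;0 0 0 0 0 0 42",
)

```text
time_s: 8.1
eef_pos: [532.0, -124.4, 106.6]
ee_rot: [0.0, 0.889, 0.458, -0.0]
force: [-0.2, 0.9, -0.5]
grip_width: 0.424
grip_force: 0.0
```

```bash
cat >> h.py <<'E'
def meas(im):
    """along the vise axis: jaw face, red/pad edge, pad front, plinth edge from the top picture -> mm from first jaw face"""
    a=np.radians(4.7);n=np.arange(0,130,.25);rows=[]
    hsv=cv2.cvtColor(im,cv2.COLOR_BGR2HSV)
    o=np.array([340.,247.])  # start right of jaw, going left along axis
    out=[]
    for off in np.arange(-4,5,1):
        x=(o[0]-n*np.cos(a)+off*np.sin(a)).astype(np.float32);y=(o[1]-n*np.sin(a)+off*np.cos(a)-1.5).astype(np.float32)
        out.append(cv2.remap(im,x[None],y[None],cv2.INTER_LINEAR)[0].astype(float))
    B,G,Rr=np.mean(out,0).T
    red=Rr-B-0*G; r=np.clip((Rr-np.maximum(B,G))/100,0,1.5)
    return n,B,G,Rr
E
python3 - <<'E'
from h import *
s=sense();print(s['eef_pos'],s['force'])
p=capture('top');cv2.imwrite('pics/t2.png',p['pixels'])
for im in (cv2.imread('pics/top0.png'),p['pixels']):
    n,B,G,Rr=meas(im);print('\n'.join(f'{n[i]:.0f}:{B[i]:.0f},{G[i]:.0f},{Rr[i]:.0f}' for i in range(0,260,4)).replace('\n','  '))
E
```

```text
[ 532.00793846 -124.42351965  106.59897955] [-0.2336297   0.8509763  -0.47074391]
0:113,81,59  1:112,81,59  2:112,81,58  3:113,81,59  4:113,81,59  5:113,81,58  6:113,81,58  7:119,85,60  8:137,97,65  9:155,111,72  10:166,119,76  11:168,121,77  12:169,122,77  13:168,121,77  14:168,121,77  15:168,120,76  16:168,121,77  17:168,121,77  18:169,121,77  19:170,121,77  20:168,120,76  21:157,112,78  22:124,89,104  23:81,65,142  24:57,56,164  25:53,55,171  26:53,55,174  27:54,57,180  28:54,58,184  29:55,58,184  30:55,58,184  31:55,58,184  32:55,58,184  33:55,58,184  34:55,58,184  35:55,58,184  36:55,57,184  37:55,57,184  38:56,62,181  39:64,80,172  40:77,105,163  41:84,118,158  42:87,122,159  43:87,121,157  44:87,112,145  45:94,96,114  46:105,84,78  47:112,80,59  48:114,80,55  49:114,80,55  50:114,80,54  51:112,79,56  52:101,77,69  53:78,75,91  54:65,84,116  55:79,100,133  56:111,116,131  57:140,128,115  58:154,132,103  59:155,133,100  60:155,132,99  61:154,132,99  62:154,131,98  63:153,131,97  64:151,129,96
0:114,82,58  1:114,81,57  2:114,81,58  3:114,81,57  4:113,81,57  5:114,81,57  6:113,81,57  7:114,81,57  8:114,81,57  9:114,81,57  10:116,82,57  11:120,85,59  12:123,87,60  13:124,88,60  14:123,87,59  15:124,88,60  16:140,99,65  17:159,113,72  18:168,120,76  19:170,123,77  20:169,122,77  21:161,115,73  22:143,101,65  23:130,91,60  24:127,89,59  25:127,89,59  26:127,89,59  27:128,89,59  28:125,88,59  29:117,82,69  30:97,71,104  31:72,60,143  32:56,54,162  33:52,54,172  34:54,57,180  35:54,57,185  36:55,58,186  37:55,58,186  38:55,58,186  39:55,58,186  40:55,58,186  41:55,57,186  42:55,58,186  43:55,57,186  44:55,57,186  45:55,58,185  46:57,65,180  47:66,85,169  48:79,109,162  49:86,120,160  50:88,124,161  51:87,122,159  52:79,111,146  53:64,90,122  54:59,83,117  55:77,98,130  56:110,115,130  57:140,127,115  58:153,132,103  59:155,133,99  60:153,131,98  61:148,126,95  62:144,123,92  63:141,120,90  64:137,116,87
```

The jaw has moved 11.4 mm and the pad is just about touching the plinth. One more full cycle.

Request:
drive_tool(
  commands="0.072 -0.045 0 0 0 0.089 42;0.072 -0.045 0 0 0 0.089 42;0.078 -0.034 0 0 0 0.089 42;0.078 -0.034 0 0 0 0.089 42;0.082 -0.024 0 0 0 0.089 42;0.082 -0.024 0 0 0 0.089 42;0.084 -0.011 0 0 0 0.089 42;0.084 -0.011 0 0 0 0.089 42;0.086 0 0 0 0 0.089 42;0.086 0 0 0 0 0.089 42;0.085 0.012 0 0 0 0.089 42;0.085 0.012 0 0 0 0.089 42;0.082 0.024 0 0 0 0.089 42;0.082 0.024 0 0 0 0.089 42;0.078 0.036 0 0 0 0.089 42;0.078 0.036 0 0 0 0.089 42;0 0 0 0 0 0 42;0 0 0 0 0 0 42",
)

```text
time_s: 9.65
eef_pos: [661.3, -132.8, 105.9]
ee_rot: [-0.0, 0.512, 0.859, -0.0]
force: [0.6, -0.3, 0.0]
grip_width: 0.422
grip_force: 0.0
```

Request:
drive_tool(
  commands="-0.078 -0.036 0 0 0 -0.089 42;-0.078 -0.036 0 0 0 -0.089 42;-0.082 -0.024 0 0 0 -0.089 42;-0.082 -0.024 0 0 0 -0.089 42;-0.085 -0.012 0 0 0 -0.089 42;-0.085 -0.012 0 0 0 -0.089 42;-0.086 0 0 0 0 -0.089 42;-0.086 0 0 0 0 -0.089 42;-0.084 0.011 0 0 0 -0.089 42;-0.084 0.011 0 0 0 -0.089 42;-0.082 0.024 0 0 0 -0.089 42;-0.082 0.024 0 0 0 -0.089 42;-0.078 0.034 0 0 0 -0.089 42;-0.078 0.034 0 0 0 -0.089 42;-0.072 0.045 0 0 0 -0.089 42;-0.072 0.045 0 0 0 -0.089 42;0 0 0 0 0 0 42;0 0 0 0 0 0 42",
)

```text
time_s: 11.15
eef_pos: [531.6, -124.5, 106.5]
ee_rot: [-0.0, 0.889, 0.458, -0.0]
force: [0.7, -0.5, -0.5]
grip_width: 0.422
grip_force: 0.0
```

```bash
cat >> h.py <<'E'
def red():
    p=capture('top');n,B,G,Rr=meas(p['pixels'])
    k=np.argmax(Rr-B-G); d=Rr-B; i=k
    while d[i]>25:i-=1
    j=k
    while G[j]<82:j+=1
    e=max(k-0,0)
    print('jaw edge',n[i],'pad edge',n[j],'red mm',(n[j]-n[i])*24/16.9)
    print('  '.join(f'{n[m]:.0f}:{B[m]:.0f},{G[m]:.0f},{Rr[m]:.0f}' for m in range(i-8,i+160,4)))
    return p
E
python3 - <<'E'
from h import *
s=sense();print(s['eef_pos'],s['force']);red()
E
```

```text
[ 531.59816675 -124.52429201  106.53054285] [ 0.69958799 -0.48153792 -0.53941716]
jaw edge 39.5 pad edge 52.0 red mm 17.75147928994083
38:123,86,60  38:112,80,77  40:91,69,113  40:67,57,147  42:53,52,165  42:52,55,176  44:54,56,183  44:55,57,186  46:54,58,186  46:55,58,186  48:55,57,186  48:54,57,186  50:54,57,186  50:55,60,184  52:60,71,177  52:71,94,167  54:83,114,160  54:87,122,159  56:88,123,160  56:84,119,155  58:77,108,143  58:77,99,130  60:98,106,122  60:130,121,113  62:148,128,102  62:150,128,96  64:146,125,93  64:143,122,91  66:139,118,88  66:136,116,87  68:135,114,86  68:132,112,84  70:130,110,83  70:129,109,82  72:128,109,82  72:128,108,82  74:127,108,81  74:126,107,81  76:126,107,80  76:127,107,82  78:127,111,91  78:125,116,105
```

Red is now at about 18 mm (6 mm compressed). On the next swing I'll stop early at θ≈0.28 and measure.

Request:
drive_tool(
  commands="0.072 -0.045 0 0 0 0.089 42;0.072 -0.045 0 0 0 0.089 42;0.078 -0.034 0 0 0 0.089 42;0.078 -0.034 0 0 0 0.089 42;0.082 -0.024 0 0 0 0.089 42;0.082 -0.024 0 0 0 0.089 42;0.084 -0.011 0 0 0 0.089 42;0.084 -0.011 0 0 0 0.089 42;0.086 0 0 0 0 0.089 42;0.086 0 0 0 0 0.089 42;0.085 0.012 0 0 0 0.089 42;0.085 0.012 0 0 0 0.089 42;0.082 0.024 0 0 0 0.089 42;0.082 0.024 0 0 0 0.089 42;0.078 0.036 0 0 0 0.089 42;0.078 0.036 0 0 0 0.089 42;0 0 0 0 0 0 42;0 0 0 0 0 0 42",
)

```text
time_s: 12.7
eef_pos: [661.2, -132.8, 105.9]
ee_rot: [-0.0, 0.512, 0.859, -0.0]
force: [-1.0, 0.2, 0.6]
grip_width: 0.42
grip_force: 0.0
```

Request:
drive_tool(
  commands="-0.078 -0.036 0 0 0 -0.089 42;-0.078 -0.036 0 0 0 -0.089 42;-0.082 -0.024 0 0 0 -0.089 42;-0.082 -0.024 0 0 0 -0.089 42;-0.085 -0.012 0 0 0 -0.089 42;-0.085 -0.012 0 0 0 -0.089 42;-0.086 0 0 0 0 -0.089 42;-0.086 0 0 0 0 -0.089 42;-0.084 0.011 0 0 0 -0.089 42;-0.084 0.011 0 0 0 -0.089 42;-0.082 0.024 0 0 0 -0.089 42;-0.082 0.024 0 0 0 -0.089 42;0 0 0 0 0 0 42;0 0 0 0 0 0 42",
)

```text
time_s: 13.87
eef_pos: [561.6, -140.4, 106.6]
ee_rot: [-0.0, 0.817, 0.577, -0.0]
force: [0.6, -0.6, 0.8]
grip_width: 0.421
grip_force: 0.0
```

Run:
```python
from h import *
s=sense();print(s['eef_pos'],s['force']);p=red();q=capture('scene')
im=np.zeros((600,800,3),np.uint8);im[:320,:800]=cv2.resize(p['pixels'][200:280,210:410],(800,320),interpolation=cv2.INTER_CUBIC)
im[320:600,:350]=cv2.resize(q['pixels'][140:340,220:470],(350,280));cv2.imwrite('pics/a3.png',im)
```

```text
[ 561.56268303 -140.3812073   106.55439916] [ 0.62704193 -0.58277918  0.84613664]
jaw edge 46.0 pad edge 52.0 red mm 8.520710059171599
44:124,87,59  45:112,80,75  46:89,67,113  47:66,58,148  48:54,54,165  49:52,54,172  50:54,56,180  51:57,63,181  52:65,83,172  53:78,107,164  54:87,120,161  55:89,124,161  56:88,123,160  57:81,115,151  58:74,102,136  59:88,102,127  60:120,117,119  61:146,130,110  62:157,135,103  63:158,135,101  64:156,134,100  65:155,132,98  66:154,132,99  67:154,131,98  68:154,131,98  69:153,130,97  70:151,129,96  71:149,127,95  72:147,125,94  73:144,122,92  74:141,120,90  75:138,117,88  76:137,116,87  77:136,117,91  78:134,121,103  79:130,125,115  80:127,124,117  81:127,121,113  82:127,119,107  83:127,117,102  84:129,115,97  85:131,114,90
```

View pics/a3.png

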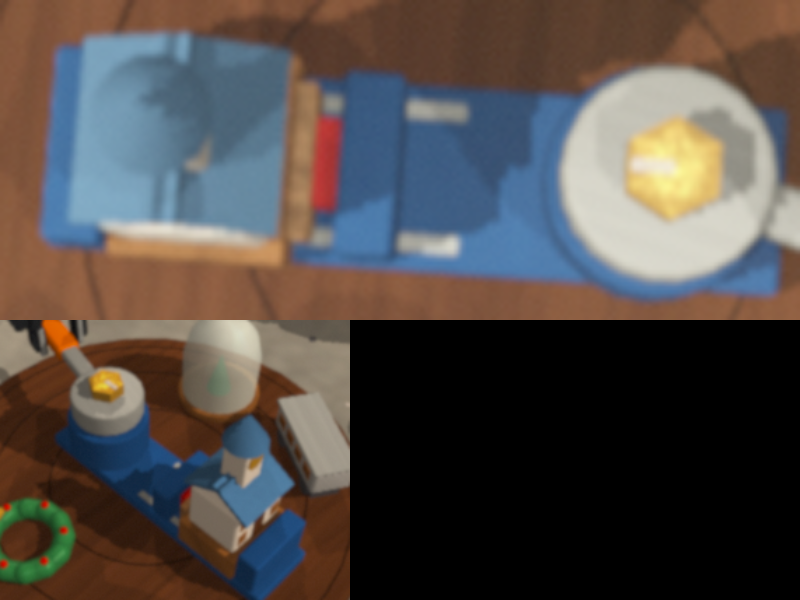

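The hall is against the rear jaw (the pad edge stopped moving) and red is at about 8.5 mm, so the sleeve is about 15.5 mm in. I'll add about 2 mm for margin, then release and lift.

Request:
drive_tool(
  commands="-0.078 0.034 0 0 0 -0.089 42;-0.078 0.034 0 0 0 -0.089 42;0 0 0 0 0 0 42;0.03 -0.015 0 0 0 0 60;0 0 0 0 0 0 75;0 0 0 0 0 0 75;0 0 0 0 0 0 75;0 0 0.2 0 0 0 75;0 0 0.25 0 0 0 75;0 0 0.25 0 0 0 75;0 0 0.25 0 0 0 75;0 0 0.25 0 0 0 75;0 -0.2 0.2 0 0 0 75;0 -0.2 0 0 0 0 75;0 0 0 0 0 0 75;0 0 0 0 0 0 75",
)

```text
time_s: 15.3
eef_pos: [549.1, -175.2, 245.9]
ee_rot: [-0.0, 0.856, 0.518, -0.0]
force: [0.9, 1.0, -1.2]
grip_width: 0.754
grip_force: 0.0
```

Run:
```python
from h import *
s=sense();print(s['eef_pos'],s['force']);p=red();q=capture('scene')
im=np.zeros((600,800,3),np.uint8);im[:320,:800]=cv2.resize(p['pixels'][200:280,210:410],(800,320),interpolation=cv2.INTER_CUBIC)
im[320:600,:350]=cv2.resize(q['pixels'][140:340,220:470],(350,280));im[320:600,400:773]=cv2.resize(p['pixels'],(373,280));cv2.imwrite('pics/a4.png',im)
```

```text
[ 549.05256395 -175.22253891  245.90907023] [ 0.85793985  0.95537664 -1.15049678]
jaw edge 47.25 pad edge 52.0 red mm 6.7455621301775155
45:124,87,59  46:114,81,73  47:94,70,111  48:69,59,149  49:55,54,167  50:53,56,174  51:57,65,172  52:68,88,166  53:81,111,161  54:87,122,160  55:88,124,161  56:87,122,158  57:80,112,147  58:75,100,133  59:94,104,125  60:128,121,118  61:150,132,107  62:157,135,102  63:157,134,100  64:155,133,99  65:154,132,98  66:154,131,98  67:154,131,98  68:153,131,97  69:153,130,97  70:151,129,96  71:151,128,95  72:151,129,96  73:151,128,96  74:150,127,95  75:149,127,95  76:150,128,96  77:150,130,104  78:148,137,121  79:147,144,137  80:147,145,138  81:149,142,131  82:150,141,124  83:152,139,120  84:153,136,111  85:155,135,105  86:160,137,104
```

View pics/a4.png

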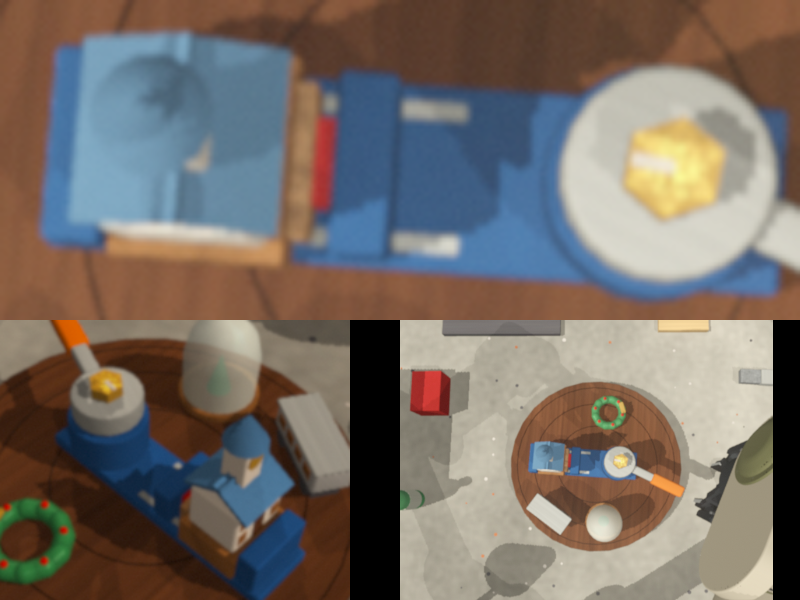

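The town hall is upright and held against the rear jaw. About 6.7 mm of red shows, so the sleeve is about 17 mm in. The wrench is free and the other things haven't moved.

```bash
python3 -c "
from rig import finish_job
print(finish_job())"
```

```text
the job is handed in; nothing more can be done
None
```

The town hall is clamped upright against the rear jaw, with the red sleeve about 17 mm of its 24 mm into the moving jaw. The wrench is released, the wreath, train car and dome look unmoved in the last pictures, and I handed the job in about 15 s into the 58 s allowed; no verdict came back.

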